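# Snap the clay box's lid clips shut corner to corner

### The job

Close up the clay box so the clay keeps: snap all four lid clips down over the rim, one at a time, until each lies shut and flat. Work in opposite-corner order so that the lid seats evenly: start with whichever clip you like, then do the one diagonally across from it, then the other two. Leave the sanding block on the lid and the things standing around where they are.

Things in the scene. Friction and masses are not known exactly. Their poses are not given: they have to be found in the camera images.
- clay_box: Grey plastic box, white lid in place, 168 (box x) x 208 mm (box y) over the lid, flat lid top 94 mm above the table; stands fast. Origin: centre of underside; x away from the robot, z up, turned up to 0.5 rad. Four grey clips stand up from the lid, one near each corner, hinged 45 mm from the middle line, 50 mm long, reaching out along box -x or +x past the lid's edge; each is shut by pressing straight down.
- lid_centre (a point): Centre of the lid's flat top, 94 mm above the table; axes as the box's.
- clip_near_left (a joint): Angle (rad) of the clip at the left corner of the side nearest the robot (box x -, y +): 0 = snapped shut, flat on the lid; about 0.60 = open. Axis along box y, 98 mm above the table. Over-centre spring: springs back open if let go above 0.28, snaps shut by itself below 0.2. Pressing it takes 10 to 14 N. Diagonally opposite clip: far_right.
- clip_near_left_pad (a point): Where to press that clip: mid-width of its ribbed top face, 32 mm out from the hinge (clip 34 mm wide, 5 mm thick); moves with the clip, x axis out along it. Shut: at box (-0.077, +0.065) m, 102 mm above the table; open: about 17 mm higher and 8 mm nearer the middle line. Straight down over its shut place one meets the open clip some 23 mm above the shut height.
- clip_far_right (a joint): Angle (rad) of the clip at the right corner of the far side (box x +, y -): 0 = snapped shut, flat on the lid; about 0.60 = open. Axis along box y, 98 mm above the table. Over-centre spring: springs back open if let go above 0.28, snaps shut by itself below 0.2. Pressing it takes 10 to 14 N. Diagonally opposite clip: near_left.
- clip_far_right_pad (a point): Where to press that clip: mid-width of its ribbed top face, 32 mm out from the hinge (clip 34 mm wide, 5 mm thick); moves with the clip, x axis out along it. Shut: at box (+0.077, -0.065) m, 102 mm above the table; open: about 17 mm higher and 8 mm nearer the middle line. Straight down over its shut place one meets the open clip some 23 mm above the shut height.
- clip_near_right (a joint): Angle (rad) of the clip at the right corner of the side nearest the robot (box x -, y -): 0 = snapped shut, flat on the lid; about 0.60 = open. Axis along box y, 98 mm above the table. Over-centre spring: springs back open if let go above 0.28, snaps shut by itself below 0.2. Pressing it takes 10 to 14 N. Diagonally opposite clip: far_left.
- clip_near_right_pad (a point): Where to press that clip: mid-width of its ribbed top face, 32 mm out from the hinge (clip 34 mm wide, 5 mm thick); moves with the clip, x axis out along it. Shut: at box (-0.077, -0.065) m, 102 mm above the table; open: about 17 mm higher and 8 mm nearer the middle line. Straight down over its shut place one meets the open clip some 23 mm above the shut height.
- clip_far_left (a joint): Angle (rad) of the clip at the left corner of the far side (box x +, y +): 0 = snapped shut, flat on the lid; about 0.60 = open. Axis along box y, 98 mm above the table. Over-centre spring: springs back open if let go above 0.28, snaps shut by itself below 0.2. Pressing it takes 10 to 14 N. Diagonally opposite clip: near_right.
- clip_far_left_pad (a point): Where to press that clip: mid-width of its ribbed top face, 32 mm out from the hinge (clip 34 mm wide, 5 mm thick); moves with the clip, x axis out along it. Shut: at box (+0.077, +0.065) m, 102 mm above the table; open: about 17 mm higher and 8 mm nearer the middle line. Straight down over its shut place one meets the open clip some 23 mm above the shut height.
- sanding_block_mid (a point): Centre of a loose brown sanding block, 55 by 90 by 30 mm, lying on the middle of the lid, its long side along box y, between the two rows of clips. A bystander: it stays on the lid.
- masking_tape: Bystander, loose: roll of masking tape lying flat, 96 mm across, 25 mm high, at the left. Origin at the centre of its underside.
- clay_lump: Bystander, loose: brown lump of modelling clay, 60 mm across, 46 mm high, near left. Origin at the centre of its underside.
- tin: Bystander, loose: metal tin with a screw cap, 73 mm across, 94 mm high, far right. Origin at the centre of its underside.
- rubber_bowl: Bystander, loose: green rubber mixing bowl, 124 mm across, 63 mm high, at the right. Origin at the centre of its underside.
- lemon: Bystander, loose: plaster lemon, 48 by 80 by 43 mm, near right. Origin at the centre of its underside.
Mind the look-alikes: they are no part of the job. Leave any green or pink look-alike of the part that bears sanding_block_mid alone.

How it is judged:
By the outcome, as a careful person would: the job done as asked, in the order asked, and still so for the second after the job is handed in, with the robot touching nothing.
It also fails if it takes over 48 s, if anything falls off the work surface, if the arm or the gripper's body presses on something with over 40 N, if the wrist force passes 120 N, or if a joint passes its speed limit or range.

### The arm

A 6-joint arm with a two-finger parallel gripper is mounted at the origin on the work surface; the furniture and walls round the work are solid. World frame = base frame: x ahead of the robot, y to its left, z up, the work surface at z = 0. Lengths are in m, angles in rad, forces in N, time in s.
With the tool pointing down it reaches from about 0.275 to 0.875 m from the base axis. Payload 12.5 kg.
Tool frame: the origin (TCP) lies on the centre line of the jaws, within the pads' length; the fingertips stand 17 mm ahead of it and the grasp point (between the pads) lies 2 mm behind it; z points along the fingers, y is the line along which they close (so a half turn about z gives the same grasp; the last joint's range is limited). The gripper opens to 85 mm and grips with 20 to 120 N. Pads are 22 mm wide; open, the fingers measure 114 mm over their backs; the gripper's body (76 mm by 85 mm) begins 54 mm behind the grasp point. The pads swing forward as they close: fully open they stand 13 mm farther back than shut.
Start: joints at [-1.279, 0.351, 1.652, -0, 1.139, -0.085], TCP at [0.202, -0.511, 0.248] pointing down, gripper open.
Joint ranges: [-2.75, 2.75], [-0.79, 2.1], [0.01, 2.65], [-1.57, 4.71], [0.07, 3.14], [-2.87, 2.87]. Speed limits (rad/s): [2.22, 2.22, 2.79, 3.14, 3.14, 3.14].

### API

Orientations are given as [roll, pitch, yaw] about the fixed x, y, z axes, in that order (R = Rz(yaw) Ry(pitch) Rx(roll)).
In Python, from bench import robot, vision gives the robot as it stands.
- The arm moves only by the tool carry_out, never from a script. Its argument "moves" is one flat list of numbers, 7 for each row, row after row: the shift along the tool's x, y, z in mm, then the turn, a rotation vector about the tool's x, y, z in degrees, then the opening, from 0 (shut) to 1 (fully open). A call has 1 to 8 rows; each row shifts and turns the commanded pose from where the row before left it, along the tool's axes as they then stand; what a row does not reach is not made up. A row lasts 1/10 s, in which the tool goes at most 50 mm and 8.59 degrees, less where a joint would pass 70% of its speed; a pose out of reach is approached as far as the arm can. A call is refused whole if a number of a shift passes 50 or a number of a turn 8.59, either way. A call with a gripper value outside its range is refused whole. The fingers move at their own pace and stop on an object; "force" is the grip in N (left out, the last holds). Time passes only in rows, so rows that do not move let the fingers close. It gives the time, the measured TCP pose, the force, the opening and the grip force at its end, in the units of the state.
- robot.get_obs(): the state, without advancing time (a new reading comes with each control period).
- vision.snapshot(name): name is "scene" or "side" or "wrist"; returns the picture (480x640x3 uint8, red, green, blue); there is no depth.
- vision.camera_info(name): a dict with "fx", "fy", "cx", "cy" (pixels), "R" (3x3) and "t" (3): a world point X has camera coordinates R X + t; the wrist camera has in their place "hand_eye" (4x4, takes a point from camera to tool coordinates, whose origin is the TCP and whose axes are the flange's). Camera axes: x right, y down, z forward; pixel columns grow to the right and rows downward; lengths in m; the calibration is good to about 2 mm. The wrist camera is an equidistant fisheye: a pixel r from the principal point sees the ray r / f radians off the axis. A picture is of the moment at which its call begins: read the wrist's pose just before it. camera_info takes no time and is no camera call.
- robot.close_job(): hands the job in; it is judged then, once.
The state is a dict: "time": time; "joint_positions": joint angles; "qd": joint speeds; "tau": joint torques, N m; "tool_pos": TCP position; "eef_rot": TCP orientation; "ft_force": force on the tool from outside, world axes, zero at the start; "wrist_torque": the same for the moment, N m; "gripper_width": finger opening in m; "finger_force": force on a finger pad.
Only numpy, scipy, OpenCV 4.12 (cv2) and the standard library are available. Lean on these libraries where they do the work, as an engineer would, in place of code of your own. Each camera call takes 0.05 s, during which the arm holds its last target. There are 200 camera calls.

## Working session

There is one attempt and no reset: what is moved stays moved. The work goes in short steps, Python scripts to look and compute and a tool call to move; the robot and the scene stay as the last step left them, time stands still between calls to the robot, and variables do not carry over. Pictures are saved under pics/ and viewed, at most 10 in all, crops included, and the job is handed in when it is done.

Besides the shell and the picture viewer there is one more tool, called as name(argument=value, ...) on one line, values as JSON. carry_out: Moves the arm, as the interface text tells. Its arguments: {"type":"object","properties":{"moves":{"type":"array","items":{"type":"number"}},"force":{"type":"number"}},"required":["moves"]}

```bash
mkdir -p pics; python3 - <<'E'
from bench import robot, vision
import cv2
for n in ("scene","side"):
    cv2.imwrite(f"pics/{n}0.png", vision.snapshot(n)[:,:,::-1])
    i=vision.camera_info(n); print(n,i)
print(vision.camera_info("wrist"))
o=robot.get_obs(); print(o)
E
```

```text
scene {'fx': 598.6429112011741, 'fy': 598.6429112011741, 'cx': 326.0416394511902, 'cy': 230.77378374394107, 'R': array([[ 0.59432284, -0.80419587,  0.00702674],
       [-0.6053551 , -0.45309202, -0.65441028],
       [ 0.5294578 ,  0.3846773 , -0.75610701]]), 't': array([-0.31813255,  0.33171012,  1.30075607])}
side {'fx': 532.4280826978877, 'fy': 532.4280826978877, 'cx': 312.32883121248375, 'cy': 239.27454427406363, 'R': array([[-0.99298456, -0.11762607, -0.01207352],
       [-0.06453319,  0.62466066, -0.77822525],
       [ 0.09908143, -0.77198651, -0.62786917]]), 't': array([0.46227674, 0.12635075, 1.04615493])}
{'fx': 371.64829954431775, 'fy': 371.64829954431775, 'cx': 317.8405968627956, 'cy': 239.69261608342904, 'hand_eye': array([[-5.93847030e-05, -9.47585253e-01, -3.19503028e-01,
         8.23217187e-02],
       [ 9.99999997e-01, -4.30673608e-05, -5.81362469e-05,
        -7.00268890e-04],
       [ 4.13288980e-05, -3.19503031e-01,  9.47585253e-01,
        -1.26500101e-01],
       [ 0.00000000e+00,  0.00000000e+00,  0.00000000e+00,
         1.00000000e+00]])}
{'time': 0.1, 'joint_positions': array([-1.27862434e+00,  3.51189018e-01,  1.65235222e+00,  1.24349097e-05,
        1.13912191e+00, -8.46360556e-02]), 'qd': array([ 0.00089228,  0.00087774, -0.00199118, -0.0013686 ,  0.00136828,
       -0.00027313]), 'tau': array([ 2.91868237e-04, -5.06834686e+01, -2.91876554e+01, -8.53157076e-05,
        2.66816540e-03,  2.22732160e-05]), 'tool_pos': array([ 0.20230131, -0.51113992,  0.2478116 ]), 'eef_rot': array([-3.14052694e+00, -1.01742648e-04,  3.76802780e-01]), 'ft_force': array([-0.35163426, -1.07518803, -0.8022491 ]), 'wrist_torque': array([ 0.01491862,  0.02353988, -0.0040278 ]), 'finger_force': 0.0, 'gripper_width': 0.08519439458808863}
```

View pics/scene0.png

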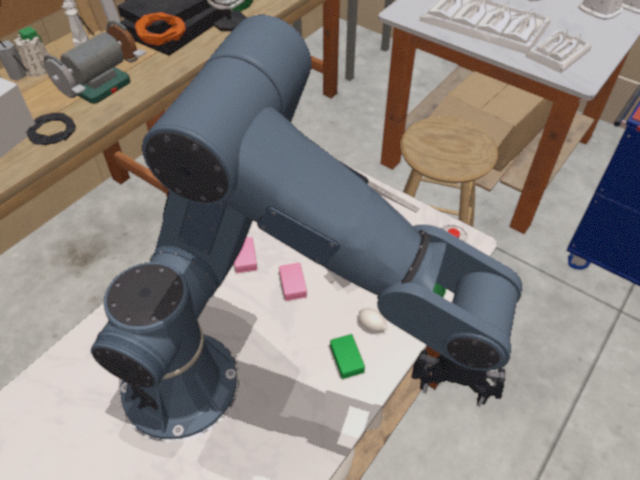

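View pics/side0.png

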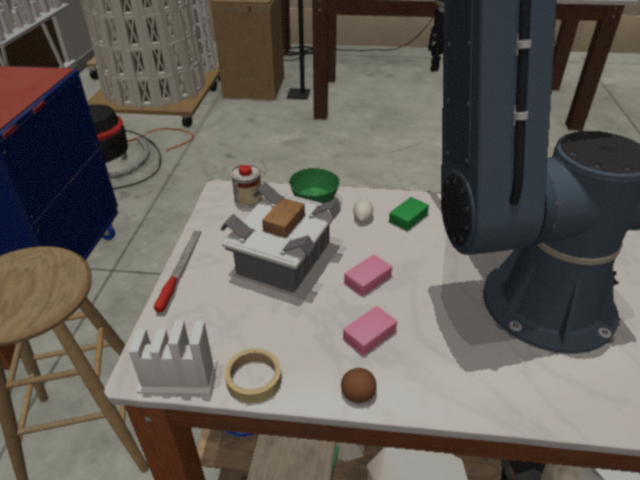

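The scene view is blocked by the arm. The side view shows the box at about (280,240), with the brown block on its lid at (284,217). The look-alike blocks are pink at (368,274) and (370,330) and green at (409,213). The brown one on the lid is the bystander. Next, a close crop of the box.

```bash
python3 - <<'E'
import cv2
im=cv2.imread("pics/side0.png")[170:300,205:355]
cv2.imwrite("pics/crop0.png",cv2.resize(im,(750,650)[:2] if 0 else (690,598),interpolation=cv2.INTER_CUBIC))
E
```

```text
(no output)
```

View pics/crop0.png

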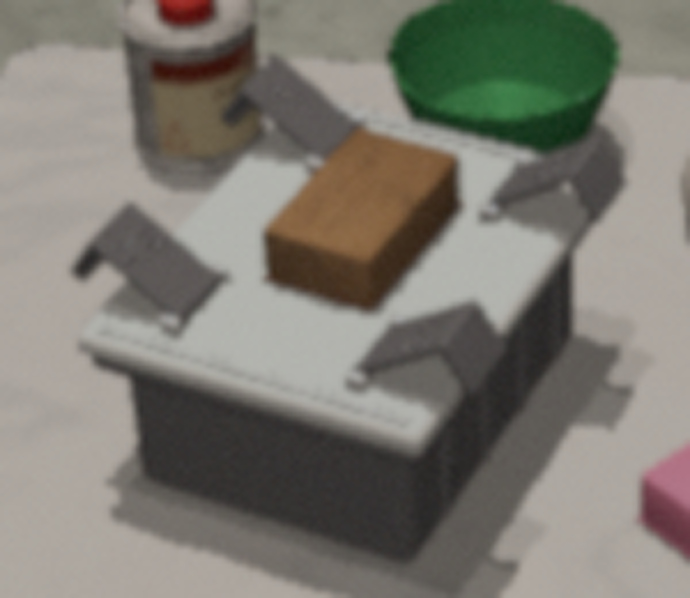

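The crop shows all four clips open. The lid corners are at about crop (85,335) and (418,440), and the brown block's top corners at (368,133), (457,157), (368,262) and (268,233).

```bash
cat > h.py <<'E'
import numpy as np
from bench import robot, vision
def ray(n,u,v,z):
    i=vision.camera_info(n); d=i["R"].T@np.array([(u-i["cx"])/i["fx"],(v-i["cy"])/i["fy"],1]); c=-i["R"].T@i["t"]
    return c+d*(z-c[2])/d[2]
def wray(o,u,v,z):
    from scipy.spatial.transform import Rotation as Ro
    i=vision.camera_info("wrist"); a=np.array([u-i["cx"],v-i["cy"]]); r=np.hypot(*a); th=r/i["fx"]
    d=np.array([*(a/r*np.sin(th)),np.cos(th)]); H=i["hand_eye"]; R=Ro.from_euler("xyz",o["eef_rot"]).as_matrix()
    c=R@H[:3,3]+o["tool_pos"]; d=R@H[:3,:3]@d
    return c+d*(z-c[2])/d[2]
E
python3 - <<'E'
from h import *
np.set_printoptions(precision=4,suppress=True)
f=lambda u,v,z: ray("side",205+u/4.6,170+v/4.6,z)
B=np.array([f(*p,.124) for p in [(368,133),(457,157),(368,262),(268,233)]])
print(B,B.mean(0),[np.linalg.norm(B[i]-B[i-1]) for i in range(4)])
d=(B[0]-B[3])+(B[1]-B[2]); d2=(B[0]-B[1])+(B[3]-B[2]); print("y dir",np.arctan2(*-d[1::-1]) , np.arctan2(d[0],-d[1]), "x dir", np.arctan2(d2[1],d2[0]))
L=np.array([f(85,335,.094),f(418,440,.094)]); print(L,np.linalg.norm(L[0]-L[1]),np.arctan2(*(L[0]-L[1])[1::-1]))
E
```

```text
[[ 0.5372 -0.1283  0.124 ]
 [ 0.4942 -0.1135  0.124 ]
 [ 0.5219 -0.0326  0.124 ]
 [ 0.5684 -0.0485  0.124 ]] [ 0.5304 -0.0807  0.124 ] [np.float64(0.08562853024551266), np.float64(0.045470127821555635), np.float64(0.08553974028801402), np.float64(0.04910373310123259)]
y dir 1.2190164453262804 -0.3517798814686163 x dir -0.33122089077526334
[[ 0.6429 -0.0075  0.094 ]
 [ 0.4902  0.0449  0.094 ]] 0.16133226464101938 -0.33044531055176396
```

carry_out(moves=[0, 0, -10, 0, 0, 8.2, 0, 0, 0, -10, 0, 0, 8.2, 0, 0, 0, -10, 0, 0, 8.2, 0, 0, 0, -10, 0, 0, 8.2, 0, 0, 0, -10, 0, 0, 8.2, 0, 13.8, -43, 0, 0, 0, 0, 0, 13.8, -43, 0, 0, 0, 0, 0, 13.8, -43, 0, 0, 0, 0, 0])

```text
time: 0.9
tool_pos: [0.2848, -0.4021, 0.298]
eef_rot: [-3.141, 0.0, -0.34]
ft_force: [0.6, -1.1, 1.0]
gripper_width: 0.0002
finger_force: 0.0
```

carry_out(moves=[13.8, -43, 0, 0, 0, 0, 0, 13.8, -43, 0, 0, 0, 0, 0, 13.8, -43, 0, 0, 0, 0, 0, 13.8, -43, 0, 0, 0, 0, 0, 13.8, -43, 0, 0, 0, 0, 0, 13.8, -43, 0, 0, 0, 0, 0, 13.8, -43, 0, 0, 0, 0, 0, 13.8, -43, 0, 0, 0, 0, 0])

```text
time: 1.7
tool_pos: [0.5035, -0.1139, 0.2982]
eef_rot: [3.142, 0.0, -0.339]
ft_force: [0.3, -0.8, -0.4]
gripper_width: 0.0001
finger_force: 0.0
```

carry_out(moves=[13.8, -43, 0, 0, 0, 0, 0, 0, 0, 0, 0, 0, 0, 0, 0, 0, 0, 0, 0, 0, 0])

```text
time: 2.0
tool_pos: [0.53, -0.0791, 0.2977]
eef_rot: [3.141, 0.001, -0.337]
ft_force: [-0.4, 1.2, -0.8]
gripper_width: -0.0
finger_force: 0.0
```

```bash
python3 - <<'E'
from h import *
import cv2
o=robot.get_obs(); cv2.imwrite("pics/w1.png", vision.snapshot("wrist")[:,:,::-1]); print(o["time"],o["tool_pos"],o["eef_rot"],o["joint_positions"],o["gripper_width"])
E
```

```text
2.0 [ 0.53004284 -0.07913109  0.29773163] [ 3.14128149e+00  1.12650204e-03 -3.36947690e-01] [-2.34983244e-01  2.78091213e-01  1.62589227e+00 -2.06139173e-04
  1.23876150e+00  1.67282790e+00] -1.0043075131292904e-05
```

View pics/w1.png

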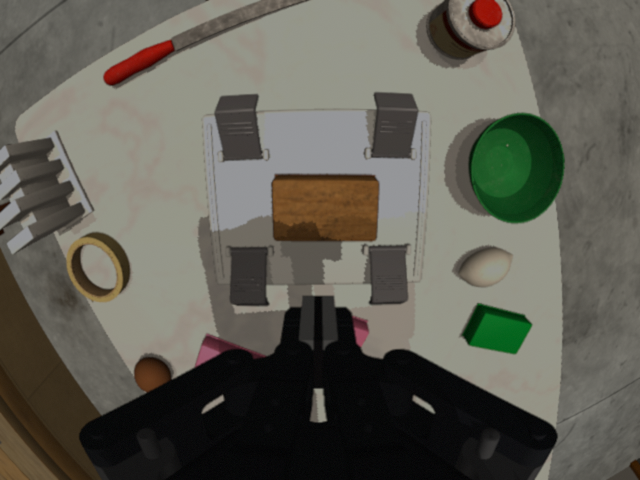

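The wrist view shows the lid with corners at about (204,114), (433,112), (422,283) and (215,283), four open clips and the block in the middle. Hinge lines run at v≈156 (far) and v≈248 (near).

```bash
python3 - <<'E'
from h import *
np.set_printoptions(precision=4,suppress=True)
o=robot.get_obs()
g=lambda P,z:np.array([wray(o,*p,z) for p in P])
L=g([(204,114),(433,112),(422,283),(215,283)],.094); print("lid",L[:,:2],L.mean(0),[np.linalg.norm(L[i]-L[i-1]) for i in range(4)])
H=g([((219+268)/2,156.5),((366+415)/2,154.5),(389,247),(250.5,249)],.098); print("hinge",H[:,:2],H.mean(0),[np.linalg.norm(H[i]-H[i-1]) for i in range(4)])
for Q in (L,H):
    e=Q[0]-Q[1]+Q[3]-Q[2]; x=Q[0]-Q[3]+Q[1]-Q[2]; print(np.arctan2(-e[0],e[1]),np.arctan2(x[1],x[0]))
T=g([(273,177),(378,177),(379,241),(273,241)],.124);print("block",T.mean(0))
E
```

```text
lid [[ 0.6482 -0.0126]
 [ 0.5817 -0.2075]
 [ 0.4233 -0.1534]
 [ 0.4928  0.0435]] [ 0.5365 -0.0825  0.094 ] [np.float64(0.16531595631776136), np.float64(0.2058516349909496), np.float64(0.16735265664321725), np.float64(0.20882999837812266)]
hinge [[ 0.5984 -0.0337]
 [ 0.5568 -0.1571]
 [ 0.4739 -0.131 ]
 [ 0.5155 -0.0069]] [ 0.5361 -0.0822  0.098 ] [np.float64(0.08716404438587531), np.float64(0.1302462205498896), np.float64(0.08696082105633154), np.float64(0.1309220885048574)]
-0.33401611999512926 -0.33777751718848725
-0.32420612941657984 -0.30876250330630295
block [ 0.5342 -0.0881  0.124 ]
```

carry_out(moves=[-36, -32, 0, 0, 0, 0, 0, -35.5, -32, 0, 0, 0, 0, 0, 0, 0, 40, 0, 0, 0, 0, 0, 0, 40, 0, 0, 0, 0, 0, 0, 40, 0, 0, 0, 0, 0, 0, 15, 0, 0, 0, 0, 0, 0, 8, 0, 0, 0, 0, 0, 0, 0, 0, 0, 0, 0])

```text
time: 2.85
tool_pos: [0.4835, 0.0036, 0.155]
eef_rot: [3.141, 0.001, -0.34]
ft_force: [0.6, -0.1, -0.2]
gripper_width: -0.0001
finger_force: 0.0
```

carry_out(moves=[0, 0, 5, 0, 0, 0, 0, 0, 0, 5, 0, 0, 0, 0, 0, 0, 0, 0, 0, 0, 0])

```text
time: 3.15
tool_pos: [0.4839, 0.0043, 0.1454]
eef_rot: [-3.141, -0.0, -0.339]
ft_force: [-0.1, -0.8, 1.5]
gripper_width: -0.0002
finger_force: 0.2
```

```bash
python3 - <<'E'
from h import *
import cv2
a=vision.snapshot("wrist")[:,:,::-1]; b=vision.snapshot("side")[:,:,::-1]
b=cv2.resize(b[160:300,200:360],(549,480),interpolation=cv2.INTER_CUBIC)
c=cv2.hconcat([a,b]); cv2.imwrite("pics/c2.png",cv2.resize(c,None,fx=.67,fy=.67,interpolation=cv2.INTER_AREA))
E
```

```text
(no output)
```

View pics/c2.png

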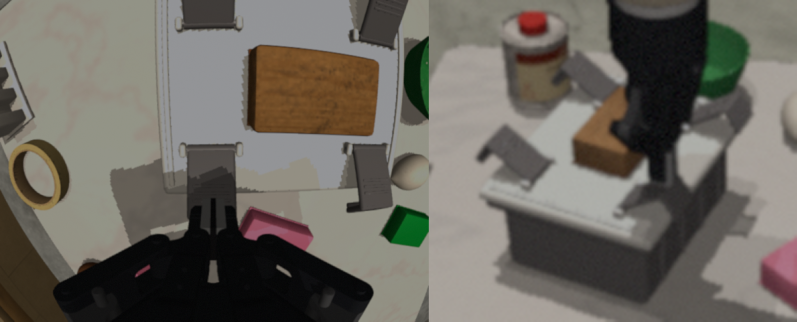

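The closed fingertips are over the near-left clip, centred on its width and just above it. Pressing down now.

carry_out(moves=[0, 0, 6, 0, 0, 0, 0, 0, 0, 6, 0, 0, 0, 0, 0, 0, 0, 0, 0, 0, 0])

```text
time: 3.55
tool_pos: [0.484, 0.0044, 0.1331]
eef_rot: [-3.141, -0.0, -0.339]
ft_force: [1.6, -0.1, 1.2]
gripper_width: -0.0
finger_force: 0.9
```

carry_out(moves=[0, 0, 5, 0, 0, 0, 0, 0, 0, 5, 0, 0, 0, 0, 0, 0, 0, 3, 0, 0, 0, 0, 0, 0, 0, 0, 0, 0, 0])

```text
schema error: expected a multiple of 7 numbers
```

carry_out(moves=[0, 0, 5, 0, 0, 0, 0, 0, 0, 5, 0, 0, 0, 0, 0, 0, 0, 0, 0, 0, 0])

```text
time: 3.85
tool_pos: [0.4835, 0.0044, 0.1225]
eef_rot: [3.141, 0.001, -0.339]
ft_force: [0.1, -0.5, 0.6]
gripper_width: 0.0001
finger_force: 0.0
```

carry_out(moves=[0, 0, 2, 0, 0, 0, 0, 0, 0, 0, 0, 0, 0, 0])

```text
time: 4.05
tool_pos: [0.4838, 0.0044, 0.1211]
eef_rot: [3.141, 0.0, -0.339]
ft_force: [-0.5, -1.3, 0.2]
gripper_width: 0.0
finger_force: 0.0
```

```bash
python3 - <<'E'
from h import *
import cv2
a=vision.snapshot("wrist")[:,:,::-1]; b=vision.snapshot("side")[:,:,::-1]
b=cv2.resize(b[160:300,200:360],(549,480),interpolation=cv2.INTER_CUBIC)
c=cv2.hconcat([a,b]); cv2.imwrite("pics/c3.png",cv2.resize(c,None,fx=.67,fy=.67,interpolation=cv2.INTER_AREA))
print(robot.get_obs())
E
```

```text
{'time': 4.15, 'joint_positions': array([-8.72461667e-02,  4.16408247e-01,  1.92853123e+00, -4.57073231e-05,
        7.96694876e-01,  1.82235677e+00]), 'qd': array([ 0.00026312, -0.00459656, -0.0005137 , -0.00016736,  0.0006404 ,
       -0.00194287]), 'tau': array([-3.61591745e-03, -4.68635058e+01, -2.17251492e+01, -3.53950063e-04,
       -7.73474167e-03, -3.13025100e-05]), 'tool_pos': array([0.48389332, 0.00434412, 0.12129014]), 'eef_rot': array([ 3.14155062e+00,  3.22544155e-05, -3.38774661e-01]), 'ft_force': array([0.20572033, 0.70649168, 0.28722123]), 'wrist_torque': array([0.0360523 , 0.10720261, 0.03302656]), 'finger_force': 0.0, 'gripper_width': 4.082812937857114e-05}
```

View pics/c3.png

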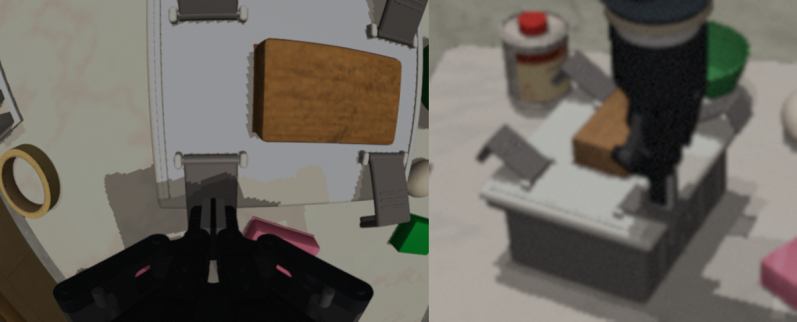

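The near-left clip looks flat. Lifting and crossing to the far-right clip, then checking from the side.

carry_out(moves=[0, 0, -35, 0, 0, 0, 0, 0, 0, -35, 0, 0, 0, 0, 38.5, 32.5, 0, 0, 0, 0, 0, 38.5, 32.5, 0, 0, 0, 0, 0, 38.5, 32.5, 0, 0, 0, 0, 0, 38.5, 32.5, 0, 0, 0, 0, 0, 0, 0, 0, 0, 0, 0, 0])

```text
time: 4.85
tool_pos: [0.587, -0.1727, 0.1911]
eef_rot: [3.141, -0.002, -0.342]
ft_force: [-0.3, 0.9, 0.0]
gripper_width: -0.0003
finger_force: 0.0
```

```bash
python3 - <<'E'
from h import *
import cv2
a=vision.snapshot("wrist")[:,:,::-1]; b=vision.snapshot("side")[:,:,::-1]
b=cv2.resize(b[160:300,200:360],(549,480),interpolation=cv2.INTER_CUBIC)
c=cv2.hconcat([a,b]); cv2.imwrite("pics/c4.png",cv2.resize(c,None,fx=.67,fy=.67,interpolation=cv2.INTER_AREA))
E
```

```text
(no output)
```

View pics/c4.png

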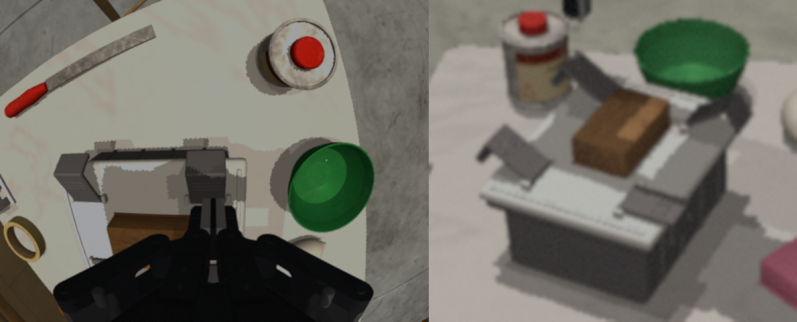

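Near-left is shut and flat. The hand is lined up over far-right, so pressing that next.

carry_out(moves=[0, 0, 20, 0, 0, 0, 0, 0, 0, 15, 0, 0, 0, 0, 0, 0, 10, 0, 0, 0, 0, 0, 0, 6, 0, 0, 0, 0, 0, 0, 6, 0, 0, 0, 0, 0, 0, 6, 0, 0, 0, 0, 0, 0, 5, 0, 0, 0, 0, 0, 0, 0, 0, 0, 0, 0])

```text
time: 5.75
tool_pos: [0.5847, -0.1678, 0.1226]
eef_rot: [-3.142, 0.001, -0.339]
ft_force: [0.3, 0.5, 0.3]
gripper_width: -0.0
finger_force: 0.0
```

carry_out(moves=[0, 0, 2, 0, 0, 0, 0, 0, 0, 0, 0, 0, 0, 0, 0, 0, -35, 0, 0, 0, 0, 0, 0, -35, 0, 0, 0, 0, 0, 0, 0, 0, 0, 0, 0])

```text
time: 6.25
tool_pos: [0.5871, -0.1688, 0.1961]
eef_rot: [3.141, -0.008, -0.339]
ft_force: [0.3, -0.5, -0.3]
gripper_width: -0.0002
finger_force: 0.0
```

carry_out(moves=[-38.5, 0, 0, 0, 0, 0, 0, -38.5, 0, 0, 0, 0, 0, 0, -38.5, 0, 0, 0, 0, 0, 0, -38.5, 0, 0, 0, 0, 0, 0, 0, 0, 0, 0, 0, 0, 0])

```text
time: 6.75
tool_pos: [0.436, -0.1154, 0.1906]
eef_rot: [-3.142, 0.004, -0.339]
ft_force: [1.0, 0.1, 1.0]
gripper_width: 0.0003
finger_force: 0.0
```

```bash
python3 - <<'E'
from h import *
import cv2
a=vision.snapshot("wrist")[:,:,::-1]; b=vision.snapshot("side")[:,:,::-1]
b=cv2.resize(b[160:300,200:360],(549,480),interpolation=cv2.INTER_CUBIC)
c=cv2.hconcat([a,b]); cv2.imwrite("pics/c5.png",cv2.resize(c,None,fx=.67,fy=.67,interpolation=cv2.INTER_AREA))
E
```

```text
(no output)
```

View pics/c5.png

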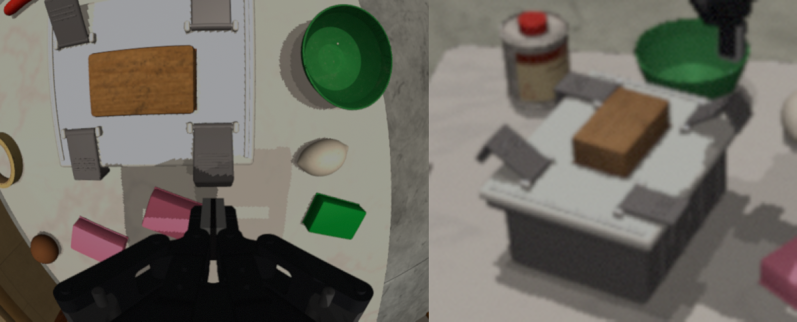

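Far-right is shut too. The hand is now over near-right. Press it, lift, and go diagonally to far-left.

carry_out(moves=[0, 0, 20, 0, 0, 0, 0, 0, 0, 15, 0, 0, 0, 0, 0, 0, 10, 0, 0, 0, 0, 0, 0, 6, 0, 0, 0, 0, 0, 0, 6, 0, 0, 0, 0, 0, 0, 6, 0, 0, 0, 0, 0, 0, 5, 0, 0, 0, 0, 0, 0, 0, 0, 0, 0, 0])

```text
time: 7.65
tool_pos: [0.4399, -0.1169, 0.1227]
eef_rot: [-3.142, 0.001, -0.339]
ft_force: [0.5, -0.6, -0.2]
gripper_width: -0.0003
finger_force: 0.0
```

carry_out(moves=[0, 0, 2, 0, 0, 0, 0, 0, 0, 0, 0, 0, 0, 0, 0, 0, -35, 0, 0, 0, 0, 0, 0, -35, 0, 0, 0, 0, 0, 0, 0, 0, 0, 0, 0])

```text
time: 8.15
tool_pos: [0.4418, -0.1176, 0.1952]
eef_rot: [3.141, -0.007, -0.339]
ft_force: [-0.3, -0.2, -0.8]
gripper_width: -0.0001
finger_force: 0.0
```

carry_out(moves=[38.5, -32.5, 0, 0, 0, 0, 0, 38.5, -32.5, 0, 0, 0, 0, 0, 38.5, -32.5, 0, 0, 0, 0, 0, 38.5, -32.5, 0, 0, 0, 0, 0, 0, 0, 0, 0, 0, 0, 0])

```text
time: 8.65
tool_pos: [0.6306, -0.0439, 0.19]
eef_rot: [-3.141, -0.001, -0.336]
ft_force: [0.3, 0.5, -1.0]
gripper_width: 0.0001
finger_force: 0.0
```

```bash
python3 - <<'E'
from h import *
import cv2
a=vision.snapshot("wrist")[:,:,::-1]; b=vision.snapshot("side")[:,:,::-1]
b=cv2.resize(b[160:300,200:360],(549,480),interpolation=cv2.INTER_CUBIC)
c=cv2.hconcat([a,b]); cv2.imwrite("pics/c6.png",cv2.resize(c,None,fx=.67,fy=.67,interpolation=cv2.INTER_AREA))
E
```

```text
(no output)
```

View pics/c6.png

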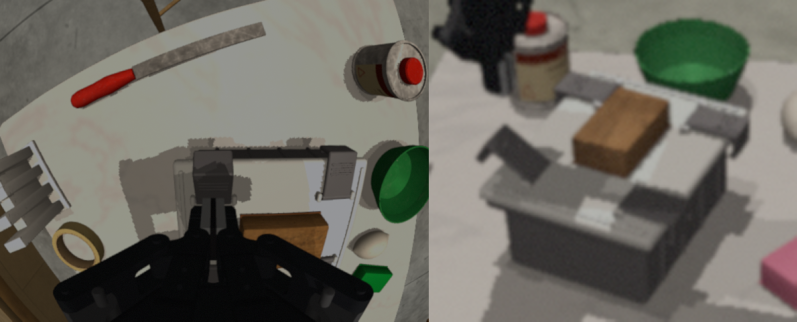

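Three clips are shut, and the hand is over the last one, far-left. Press it, then lift clear.

carry_out(moves=[0, 0, 20, 0, 0, 0, 0, 0, 0, 15, 0, 0, 0, 0, 0, 0, 10, 0, 0, 0, 0, 0, 0, 6, 0, 0, 0, 0, 0, 0, 6, 0, 0, 0, 0, 0, 0, 6, 0, 0, 0, 0, 0, 0, 5, 0, 0, 0, 0, 0, 0, 0, 0, 0, 0, 0])

```text
time: 9.55
tool_pos: [0.6264, -0.0461, 0.1226]
eef_rot: [3.141, 0.001, -0.339]
ft_force: [-0.4, -0.4, 0.2]
gripper_width: 0.0002
finger_force: 0.0
```

carry_out(moves=[0, 0, 2, 0, 0, 0, 0, 0, 0, 0, 0, 0, 0, 0, 0, 0, -35, 0, 0, 0, 0, 0, 0, -35, 0, 0, 0, 0, 0, 0, -40, 0, 0, 0, 0, 0, -40, 30, -40, 0, 0, 0, 0, -40, 30, 0, 0, 0, 0, 0, 0, 0, 0, 0, 0, 0, 0])

```text
schema error: expected a multiple of 7 numbers
```

```bash
python3 - <<'E'
from h import *
import cv2
a=vision.snapshot("wrist")[:,:,::-1]; b=vision.snapshot("side")[:,:,::-1]
b=cv2.resize(b[160:300,200:360],(549,480),interpolation=cv2.INTER_CUBIC)
c=cv2.hconcat([a,b]); cv2.imwrite("pics/c7.png",cv2.resize(c,None,fx=.67,fy=.67,interpolation=cv2.INTER_AREA))
E
```

```text
(no output)
```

View pics/c7.png

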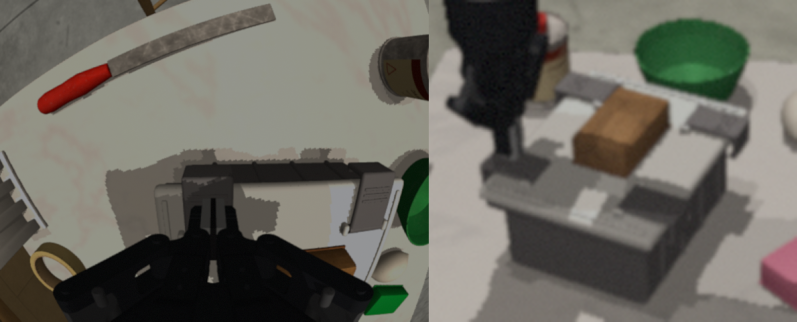

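Far-left is pressed flat in the picture. The second call was refused, so the hand is still down; lifting now. I've used all my picture views, so the final check is numeric.

carry_out(moves=[0, 0, 2, 0, 0, 0, 0, 0, 0, 0, 0, 0, 0, 0, 0, 0, -35, 0, 0, 0, 0, 0, 0, -35, 0, 0, 0, 0, 0, 0, -40, 0, 0, 0, 0, -40, 30, -40, 0, 0, 0, 0, -40, 30, 0, 0, 0, 0, 0, 0, 0, 0, 0, 0, 0, 0])

```text
time: 10.45
tool_pos: [0.5373, -0.0734, 0.2626]
eef_rot: [3.141, 0.003, -0.34]
ft_force: [0.7, 1.0, 0.1]
gripper_width: 0.0001
finger_force: 0.0
```

```bash
python3 - <<'E'
from h import *
import cv2
b=vision.snapshot("side")[:,:,::-1]; a=cv2.imread("pics/side0.png")
# crop0 pixels on raised parts of each open clip
for n,p in {"far_left":(135,220),"near_left":(460,318),"near_right":(590,150),"far_right":(275,78)}.items():
    u,v=round(205+p[0]/4.6),round(170+p[1]/4.6); print(n,a[v-1:v+2,u-1:u+2].mean((0,1)).round(),b[v-1:v+2,u-1:u+2].mean((0,1)).round())
# dark clip height: column profile rows of grey for far-left clip
for u in (226,233,240,246): print(u,"before",a[212:246:2,u].mean(1).round(),"\n   after ",b[212:246:2,u].mean(1).round())
# wrist: brown block area centre in box frame
o=robot.get_obs(); w=vision.snapshot("wrist"); h=cv2.cvtColor(w,cv2.COLOR_RGB2HSV)
print(o["tool_pos"],o["time"])
bm=lambda i:[c.round(1) for c in (lambda m:(np.argwhere(m).mean(0)[::-1],m.sum()))(cv2.inRange(cv2.cvtColor(np.ascontiguousarray(i[195:240,255:310]),cv2.COLOR_BGR2HSV),(5,90,40),(20,255,255))>0)]
print("block",bm(a),bm(b))
E
```

```text
far_left [88. 89. 94.] [150. 156. 163.]
near_left [83. 84. 89.] [89. 93. 97.]
near_right [79. 81. 85.] [77. 81. 85.]
far_right [87. 89. 93.] [148. 155. 162.]
226 before [165. 163. 159. 159. 127.  93.  73.  65. 132. 164. 166. 165. 158. 167.
 174. 163. 162.] 
   after  [158. 154. 151. 155. 158. 157. 157. 141. 104.  95.  88.  53.  83. 153.
 165. 155. 154.]
233 before [165. 121.  92.  90.  93.  96.  92.  82.  88.  85.  93. 100. 103. 124.
 169. 174. 166.] 
   after  [157. 156. 156. 156. 156. 150. 107.  86.  83.  77.  86.  87.  80. 146.
 167. 165. 156.]
240 before [165. 161. 164. 154. 108.  87.  87.  90.  91.  90.  89.  88.  81. 127.
 133. 144. 167.] 
   after  [155. 152. 154. 158. 157. 159. 163. 115.  92.  94.  94.  95.  90. 116.
 122. 137. 159.]
246 before [154. 161. 167. 176. 177. 174. 140.  95.  89.  89.  90.  89.  77.  99.
 150. 174. 178.] 
   after  [148. 152. 158. 167. 167. 167. 167. 160. 108.  93.  93.  89.  75.  93.
 140. 166. 167.]
[ 0.54002555 -0.07318011  0.26308541] 10.5
block [array([28.2, 22.1]), np.int64(1027)] [array([28.2, 22.1]), np.int64(1036)]
```

Far-left is down and the block hasn't moved. The other three were seen flat in the earlier view. Handing in.

```bash
python3 -c "
from bench import robot
print(robot.close_job())"
```

```text
the job is handed in; nothing more can be done
None
```

All four clips are shut, pressed in the order near-left, far-right, near-right, far-left; the sanding block has not moved, nothing else was touched, and the job was handed in at about 10.5 s (the far-left clip's final check was by pixel values, the others by picture).

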